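# Load the bench socket rail from the socket box in order of size

## Robot

A 6-joint arm with a two-finger parallel gripper is mounted at the origin on a cart in front of the work surface, level with it; the furniture and walls round the work are solid. World frame = base frame: x ahead of the robot, y to its left, z up, the work surface at z = 0. Lengths are in m, angles in rad, forces in N, time in s.
With the tool pointing down it reaches from about 0.4 to 0.825 m from the base axis. Payload 7 kg.
Tool frame: the origin (TCP) lies at the very end of the fingers, on their centre line; the grasp point (between the pads) lies 19 mm behind it; z points along the fingers, y is the line along which they close (so a half turn about z gives the same grasp; the last joint's range is limited). The gripper opens to 85 mm and grips with 20 to 120 N. Pads are 22 mm wide; open, the fingers measure 114 mm over their backs; the gripper's body (76 mm by 85 mm) begins 54 mm behind the grasp point. The pads swing forward as they close: fully open they stand 13 mm farther back than shut.
Start: joints at [-0.92, 0.359, 0.012, 0, -1.224, -0.288], TCP at [0.24, -0.631, 0.231] pointing down, gripper open.
Joint ranges: [-3.07, 3.07], [-1.43, 2.12], [-1.02, 1.25], [-3.03, 1.67], [-3.05, -0], [-3.03, 3.03]. Speed limits (rad/s): [2.39, 2.39, 3.01, 3.14, 3.14, 3.14].

## Interface

Orientations are given as [roll, pitch, yaw] about the fixed x, y, z axes, in that order (R = Rz(yaw) Ry(pitch) Rx(roll)).
In Python, from bench import ctrl, cams gives the robot as it stands. The module is installed in compiled form; this text tells all that it offers.
- The arm moves only by the shell command python3 -m jog 'ROWS' [FORCE]. ROWS is JSON, a list of rows, each an object with "claw": the closure, from 0 (fully open) to 1 (shut); "translation": the shift along the tool's x, y, z in mm, a list of three; "turn": the turn, a rotation vector about the tool's x, y, z in units of 10 degrees (1.0 is 10 degrees), a list of three. In form: [{"claw": claw, "translation": [dx, dy, dz], "turn": [wx, wy, wz]}, ...]. A call has 1 to 10 rows; each row is the pose to reach, as a shift and turn from the pose commanded when the call began, along the tool's axes at that moment; what a row does not reach only later rows make up. A row lasts 1/8 s, in which the tool goes at most 62.5 mm and 10.7 degrees, less where a joint would pass 70% of its speed; a pose out of reach is approached as far as the arm can. A call with a gripper value outside its range is refused whole. The fingers move at their own pace and stop on an object; FORCE is the grip in N (left out, the last holds). Time passes only in rows, so rows that repeat a pose let the fingers close. It gives the time, the measured TCP pose, the force, the opening and the grip force at its end, in the units of the state.
- ctrl.read_state(): the state, without advancing time (a new reading comes with each control period).
- cams.camera(name): name is "scene" or "side" or "wrist"; returns a dict with "pixels" (384x512x3 uint8, blue, green, red), "z_map" (384x512 float32, m along the optical axis (not along the pixel's ray), 0 where there is no reading), "K" (3x3 intrinsics, pixels), "T" (4x4, takes a point from camera to world coordinates). Camera axes: x right, y down, z forward; pixel columns grow to the right and rows downward; lengths in m; the calibration is good to about 2 mm. A picture is of the moment at which its call begins.
- ctrl.job_done(): hands the job in; it is judged then, once.
The state is a dict: "t": time; "joints": joint angles; "qvel": joint speeds; "joint_efforts": joint torques, N m; "tool_pos": TCP position; "ee_rot": TCP orientation; "force": force on the tool from outside, world axes, zero at the start; "torque": the same for the moment, N m; "gripper_width": finger opening in m; "finger_force": force on a finger pad.
Only numpy, scipy, OpenCV 4.12 (cv2) and the standard library are available. Lean on these libraries where they do the work, as an engineer would, in place of code of your own. Each camera call takes 0.05 s, during which the arm holds its last target. There are 200 camera calls.

## Task

Turn the wooden button on the socket box aside, lift out the clear cover it holds and lay the cover flat on the bench top. Then move the four sockets from the box onto the studs of the aluminium bench rail, one on each stud and fully down, in order of size with the largest next to the hoop handle and the smallest at the plain end.

Things in the scene. Friction and masses are not known exactly. Their poses are not given: they have to be found in the camera images.
- socket_box: plywood box (all sizes in mm), fixed, 136 (x) x 226 (y) x 53 high, origin at the centre of its underside. Inside 116 x 206, floor 8 up. Four upright studs, 9 thick, 16 high, tips tapered, in a row at x = 0, y = -75, -25, 25, 75; one socket stands on each at the start, in any order. The cover lies in the rim's rebate, underside 48 up, top flush with the wall tops
- turn_button (a joint): dark wooden swing tab on the box's front wall, turning level about a screw at box x = -74, y = 50 mm. 0 to 0.2: it points along box +x, over the cover's edge. Turned counter-clockwise from above it swings to box +y; from 1.5 on it lies along the wall, clear of the cover; stop at 1.75. Friction 0.03 N m; stays where it is left. Tab top 59 mm above bench
- button_peg (a point): middle of the upright round wooden peg on the button, by which it is turned: 12 mm thick, 18 mm high, 24 mm from the pivot; it runs from 9 mm below this point (top of the tab) to 9 mm above it
- box_cover: loose clear plastic plate with a narrow aluminium edging, 123 (x) x 213 (y) x 5 mm, 0.14 kg, origin at the centre of its underside, axes as the box's at the start. In its middle stands a wooden grip bar 46 (x) x 12 (y), top 31 mm above the underside: pinch it along y
- socket_rail: low aluminium rail, fixed, empty at the start, 44 (x) x 202 (y) x 10 mm high, origin at the centre of its underside. Four equal upright studs, 9 thick, 16 high above the rail's top, tips tapered, in a row at x = 0, y = -75, -25, 25, 75. A black end block, 48 x 32 x 14 high, adjoins each end (centres at y = -116 and 116)
- rail_handle: the black end block that carries the steel hoop handle, 48 mm high in all; it may be at either end of the rail; origin at the centre of its underside. The block at the other end is plain
- socket_largest: the largest of the four bright steel wrench sockets: 42 mm in diameter, 36 mm tall, about 0.22 kg (up to a third more or less), loose, upright with the hexagon up; origin at the centre of its underside. The bore in its underside is 14 mm wide and takes a stud to its foot
- socket_large: the second largest of the four bright steel wrench sockets: 35 mm in diameter, 33 mm tall, about 0.15 kg (up to a third more or less), loose, upright with the hexagon up; origin at the centre of its underside. The bore in its underside is 14 mm wide and takes a stud to its foot
- socket_small: the third largest of the four bright steel wrench sockets: 28 mm in diameter, 30 mm tall, about 0.09 kg (up to a third more or less), loose, upright with the hexagon up; origin at the centre of its underside. The bore in its underside is 14 mm wide and takes a stud to its foot
- socket_smallest: the smallest of the four bright steel wrench sockets: 21 mm in diameter, 28 mm tall, about 0.05 kg (up to a third more or less), loose, upright with the hexagon up; origin at the centre of its underside. The bore in its underside is 14 mm wide and takes a stud to its foot

How it is judged:
By the outcome, as a careful person would: the job done as asked, in the order asked, and still so for the second after the job is handed in, with the robot touching nothing.
It also fails if it takes over 136 s, if anything falls off the work surface, if the arm or the gripper's body presses on something with over 40 N, if the wrist force passes 120 N, or if a joint passes its speed limit or range.

## Working session

There is one attempt and no reset: what is moved stays moved. The work goes in short steps, Python scripts to look and compute and a shell command to move; the robot and the scene stay as the last step left them, time stands still between calls to the robot, and variables do not carry over. Pictures are saved under pics/ and viewed, at most 14 in all, crops included, and the job is handed in when it is done.

```bash
mkdir -p pics; python3 - <<'E'
from bench import ctrl,cams
import cv2,numpy as np
s=ctrl.read_state();print({k:np.round(v,3).tolist() for k,v in s.items()})
for n in("scene","side","wrist"):
    c=cams.camera(n);cv2.imwrite(f"pics/a_{n}.png",c["pixels"]);np.savez(f"a_{n}.npz",**c);print(n,c["K"].round(1).tolist(),c["T"].round(3).tolist())
a=[cv2.imread(f"pics/a_{n}.png") for n in("scene","side")]
cv2.imwrite("pics/a0.png",cv2.resize(a[0],(800,600)));cv2.imwrite("pics/a1.png",cv2.resize(a[1],(800,600)))
E
```

```text
{'t': 0.0, 'joints': [-0.92, 0.359, 0.011, -0.0, -1.224, -0.288], 'qvel': [0.0, 0.0, 0.0, -0.001, 0.001, 0.0], 'joint_efforts': [-0.001, -58.332, 29.341, 6.937, -0.006, 0.0], 'tool_pos': [0.239, -0.631, 0.23], 'ee_rot': [3.14, -0.0, -2.779], 'force': [1.394, 0.413, -0.337], 'torque': [-0.06, -0.001, 0.007], 'finger_force': 0.0, 'gripper_width': 0.085}
scene [[385.3, 0.0, 256.1], [0.0, 385.3, 190.9], [0.0, 0.0, 1.0]] [[0.765, -0.435, 0.476, 0.06], [-0.644, -0.513, 0.567, -0.533], [-0.003, -0.74, -0.672, 0.695], [0.0, 0.0, 0.0, 1.0]]
side [[432.3, 0.0, 257.5], [0.0, 432.3, 198.3], [0.0, 0.0, 1.0]] [[-0.972, -0.136, 0.193, 0.359], [-0.236, 0.581, -0.779, 0.727], [-0.006, -0.802, -0.597, 0.609], [0.0, 0.0, 0.0, 1.0]]
wrist [[320.1, 0.0, 249.4], [0.0, 320.1, 186.7], [0.0, 0.0, 1.0]] [[-0.355, 0.901, 0.249, 0.176], [0.935, 0.342, 0.096, -0.654], [0.001, 0.267, -0.964, 0.373], [0.0, 0.0, 0.0, 1.0]]
```

View pics/a0.png

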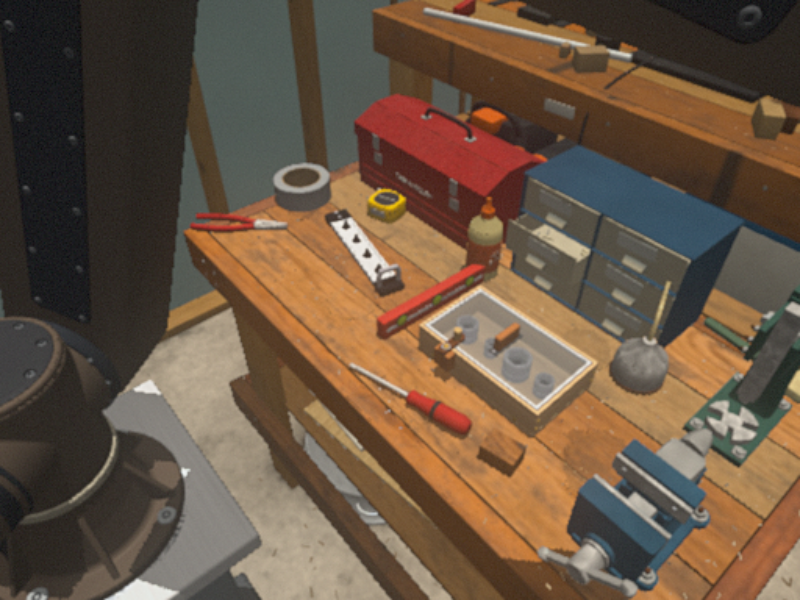

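View pics/a1.png

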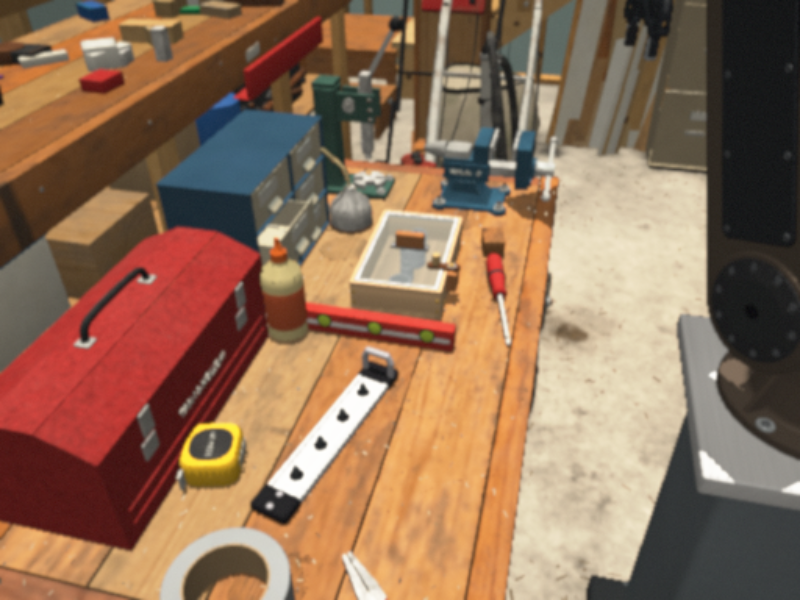

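```bash
cat > h.py <<'E'
import numpy as np,cv2
def cloud(c):
    z=c["z_map"];v,u=np.mgrid[:384,:512];K=c["K"]
    P=np.stack([(u-K[0,2])/K[0,0]*z,(v-K[1,2])/K[1,1]*z,z,np.ones_like(z)],-1)@c["T"].T
    P=P[...,:3];P[z<=0]=np.nan;return P
def at(c,u,v,h):  # pixel ray meets plane z=h
    K,T=c["K"],c["T"];d=T[:3,:3]@np.array([(u-K[0,2])/K[0,0],(v-K[1,2])/K[1,1],1]);o=T[:3,3]
    return o+d*(h-o[2])/d[2]
def proj(c,p):
    q=np.linalg.inv(c["T"])@np.append(p,1);return (c["K"]@q[:3]/q[2])[:2]
def ortho(c,h,x0,x1,y0,y1,s):  # rectify plane z=h; image: rows=-x (far up), cols=-y, s px/m
    pts=np.float32([[x1,y1],[x1,y0],[x0,y0],[x0,y1]])
    src=np.float32([proj(c,[*p,h]) for p in pts]);W,H=int((y1-y0)*s),int((x1-x0)*s)
    return cv2.warpPerspective(c["pixels"],cv2.getPerspectiveTransform(src,np.float32([[0,0],[W,0],[W,H],[0,H]])),(W,H),flags=cv2.INTER_CUBIC)
E
python3 - <<'E'
from h import *
S=[dict(np.load(f"a_{n}.npz")) for n in("scene","side")]
# height map 0.2..1.0, y -0.65..0.55
x0,x1,y0,y1,s=0.25,0.95,-0.6,0.55,600
H=np.full((int((x1-x0)*s),int((y1-y0)*s)),-1.);
for c in S:
    P=cloud(c).reshape(-1,3);P=P[np.isfinite(P).all(1)]
    r=((x1-P[:,0])*s).astype(int);q=((y1-P[:,1])*s).astype(int)
    m=(r>=0)&(r<H.shape[0])&(q>=0)&(q<H.shape[1])&(P[:,2]>-.05)&(P[:,2]<.3)
    np.maximum.at(H,(r[m],q[m]),P[m,2])
I=np.where(H<-.5,0,np.clip((H+.02)/.12,0,1)*235+20).astype(np.uint8)
I=cv2.applyColorMap(I,cv2.COLORMAP_JET)
for i in range(3,10):
    cv2.putText(I,f"{i/10}",(0,int((x1-i/10)*s)),0,.4,(255,)*3);cv2.line(I,(0,int((x1-i/10)*s)),(700,int((x1-i/10)*s)),(255,)*3,1)
for j in range(-6,6):
    cv2.putText(I,f"{j/10}",(int((y1-j/10)*s),12),0,.4,(255,)*3);cv2.line(I,(int((y1-j/10)*s),0),(int((y1-j/10)*s),500),(255,)*3,1)
cv2.imwrite("pics/b.png",I)
# box zoom and rail zoom
def crop(c,u0,v0,u1,v1,f): return cv2.resize(c["pixels"][v0:v1,u0:u1],None,fx=f,fy=f,interpolation=cv2.INTER_CUBIC)
cv2.imwrite("pics/b1.png",crop(S[0],200,120,400,280,3.75))
E
```

```text
(no output)
```

View pics/b.png

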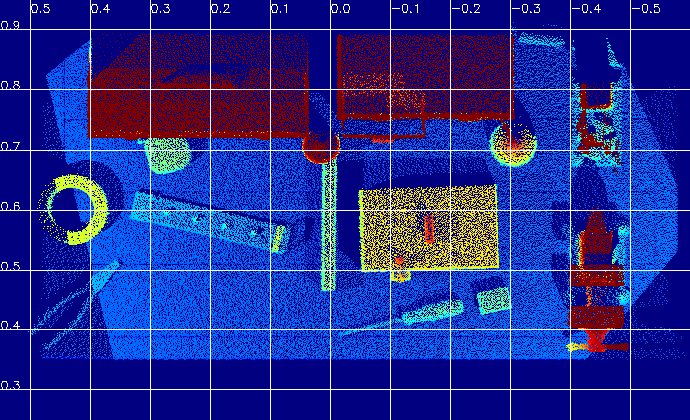

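View pics/b1.png

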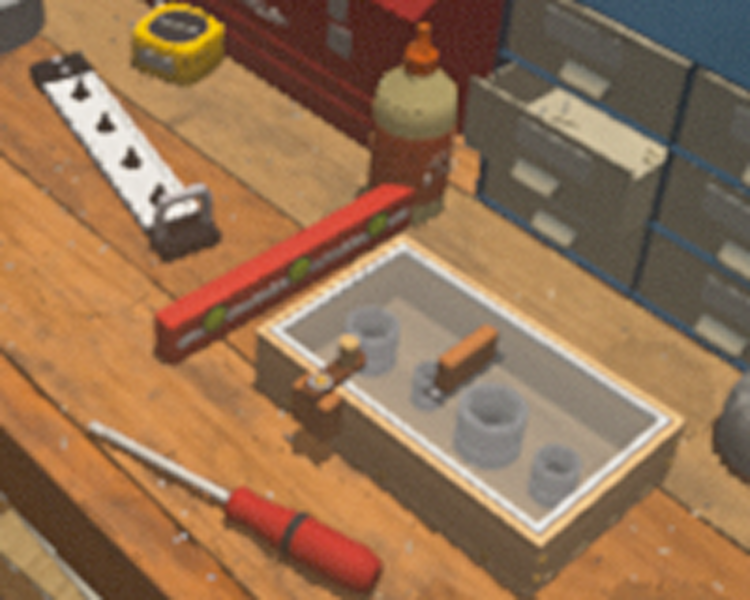

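The overview shows the box (x 0.50–0.64, y −0.05…−0.28, button on the robot side), the rail with its hoop end at y≈0.09, and free bench around (0.44, 0.21) for the cover. In the crop, the sockets from box +y to −y are large, smallest, largest, small. The peg is at crop pixel (349,345).

```bash
python3 - <<'E'
from h import *
for n in("scene","side"):
    c=dict(np.load(f"a_{n}.npz"));P=cloud(c).reshape(-1,3);P=P[np.isfinite(P).all(1)]
    def sel(x0,x1,y0,y1,z0,z1): 
        return P[(P[:,0]>x0)&(P[:,0]<x1)&(P[:,1]>y0)&(P[:,1]<y1)&(P[:,2]>z0)&(P[:,2]<z1)]
    def rect(Q):
        # trimmed
        r=cv2.minAreaRect((Q[:,:2]*1000).astype(np.float32));return [np.round(a,1) for a in r]
    b=sel(.47,.68,-.31,-.03,.048,.0565);b=b[(b[:,0]>.501)|(abs(b[:,1]+.12)>.03)];print(n,"box",rect(b),len(b),np.median(b[:,2]))
    g=sel(.53,.61,-.19,-.12,.07,.085);print(" grip",rect(g),len(g),np.median(g[:,2]))
    p=sel(.48,.54,-.16,-.07,.068,.085);print(" peg",p.mean(0).round(4),len(p),p.max(0).round(4),p.min(0).round(4))
    r=sel(.5,.66,.1,.35,.006,.0125);print(" rail",rect(r),len(r),np.median(r[:,2]))
    t=sel(.5,.66,.1,.3,.018,.03);
    k,l,cc=cv2.kmeans(t[:,:2].astype(np.float32),4,None,(3,50,1e-6),5,0);print(cc[np.argsort(cc[:,1])].round(4).tolist(),len(t))
    h=sel(.5,.6,.05,.12,.035,.055);print(" hoop",h.mean(0).round(4),len(h))
    f=sel(.37,.5,.1,.32,-.05,.2);print(" free area",np.percentile(f[:,2],[0,1,50,99,100]).round(4))
E
```

```text
scene box [array([ 588.5, -181.2]), array([174.8, 261.3]), np.float64(1.7)] 4069 0.054405994615584596
 grip [array([ 568.1, -165.5]), array([45.6, 13.2]), np.float64(1.6)] 113 0.07920873266221051
 peg [ 0.5164 -0.1179  0.0755] 29 [ 0.5217 -0.1125  0.0804] [ 0.5117 -0.1231  0.0689]
 rail [array([585.4, 214.3]), array([225.4,  48.3]), np.float64(77.0)] 369 0.011239953809951131
[[0.5626999735832214, 0.12430000305175781], [0.5735999941825867, 0.17239999771118164], [0.5856000185012817, 0.2206999957561493], [0.6000000238418579, 0.2734000086784363]] 36
 hoop [0.5511 0.0846 0.0459] 58
 free area [-0.0077 -0.0026  0.0015  0.0046  0.0061]
side box [array([ 568.3, -164.8]), array([137.1, 231.2]), np.float64(1.9)] 2461 0.05178938019805446
 grip [array([ 567.5, -164. ]), array([44.2, 13.3]), np.float64(1.8)] 84 0.07625080752791569
 peg [ 0.5155 -0.1134  0.0733] 24 [ 0.5215 -0.1077  0.0774] [ 0.5104 -0.1225  0.0681]
 rail [array([546.4, 220.5]), array([238.6, 124.8]), np.float64(78.5)] 2056 0.009320743291653222
[[0.5612999796867371, 0.12839999794960022], [0.5727999806404114, 0.17659999430179596], [0.5839999914169312, 0.225600004196167], [0.5952000021934509, 0.2736000120639801]] 69
 hoop [0.5501 0.0893 0.0435] 98
 free area [-0.0281 -0.0051 -0.0011  0.0014  0.0032]
```

```bash
cat >> h.py <<'E'
from scipy.spatial.transform import Rotation as Ro
def delta(x,y,z,yawdeg=None):
    """shift/turn in jog units to reach tool-down TCP pose; yawdeg = tool yaw; prints"""
    from bench import ctrl
    s=ctrl.read_state();R=Ro.from_euler("xyz",s["ee_rot"])
    T=R if yawdeg is None else Ro.from_euler("xyz",[np.pi,0,np.radians(yawdeg)])
    d=R.inv().apply(np.array([x,y,z])-s["tool_pos"])*1000
    print("t",round(s["t"],2),"pos",np.round(s["tool_pos"],4),"rot",np.round(np.degrees(s["ee_rot"]),1),"w",round(float(s["gripper_width"]),4),"F",np.round(s["force"],1))
    print("d",d.round(1),"turn",(np.degrees((R.inv()*T).as_rotvec())/10).round(3))
E
python3 - <<'E'
from h import *
c=dict(np.load("a_scene.npz"));P=cloud(c).reshape(-1,3);P=P[np.isfinite(P).all(1)]
m=(P[:,0]>.25)&(P[:,0]<.5)&(P[:,1]<-.3)&(P[:,1]>-.6)&(P[:,2]<.4);print(P[m][:,2].max())
delta(.5165,-.1160,.231,-178.2)
E
```

```text
0.1359316443830536
t 0.15 pos [ 0.2394 -0.6307  0.2306] rot [ 179.9   -0.  -159.2] w 0.0856 F [-0.4 -0.2  0. ]
d [-441.7  382.9    0. ] turn [ 0.007 -0.002  1.898]
```

```bash
python3 -m jog '[{"claw":0.5,"translation":[-442,383,0],"turn":[0,0,1.9]},{"claw":0.5,"translation":[-442,383,0],"turn":[0,0,1.9]},{"claw":0.5,"translation":[-442,383,0],"turn":[0,0,1.9]},{"claw":0.5,"translation":[-442,383,0],"turn":[0,0,1.9]},{"claw":0.5,"translation":[-442,383,0],"turn":[0,0,1.9]},{"claw":0.5,"translation":[-442,383,0],"turn":[0,0,1.9]},{"claw":0.5,"translation":[-442,383,0],"turn":[0,0,1.9]},{"claw":0.5,"translation":[-442,383,0],"turn":[0,0,1.9]},{"claw":0.5,"translation":[-442,383,0],"turn":[0,0,1.9]},{"claw":0.5,"translation":[-442,383,0],"turn":[0,0,1.9]}]'; python3 - <<'E'
from h import *
delta(.5165,-.1160,.062,-178.2)
E
```

```text
t: 1.4
tool_pos: [0.5179, -0.1133, 0.2311]
ee_rot: [3.141, -0.0, -3.107]
force: [-0.6, -0.4, -0.3]
gripper_width: 0.0424
finger_force: 0.0
t 1.4 pos [ 0.5179 -0.1133  0.2311] rot [ 180.   -0. -178.] w 0.0424 F [-0.6 -0.4 -0.3]
d [  1.5  -2.7 169.1] turn [ 0.001 -0.     0.015]
```

```bash
python3 -m jog '[{"claw":0.5,"translation":[0,-3,110],"turn":[0,0,0]},{"claw":0.5,"translation":[0,-3,110],"turn":[0,0,0]},{"claw":0.5,"translation":[0,-3,110],"turn":[0,0,0]},{"claw":0.5,"translation":[0,-3,110],"turn":[0,0,0]}]'; python3 - <<'E'
from h import *
from bench import cams
c=cams.camera("wrist");np.savez("c_w.npz",**c);cv2.imwrite("pics/c.png",c["pixels"])
P=cloud(c).reshape(-1,3);P=P[np.isfinite(P).all(1)]
p=P[(abs(P[:,0]-.5165)<.015)&(abs(P[:,1]+.116)<.02)&(P[:,2]>.068)&(P[:,2]<.082)];print(p.mean(0),p.min(0),p.max(0),len(p))
delta(.5165,-.1160,.062,-178.2)
E
```

```text
t: 1.9
tool_pos: [0.5181, -0.1193, 0.123]
ee_rot: [-3.141, 0.002, -3.11]
force: [-0.3, -0.4, 1.0]
gripper_width: 0.0427
finger_force: 0.0
[ 0.51426242 -0.11555089  0.07546691] [ 0.50936424 -0.12116893  0.06800306] [ 0.5205741  -0.10966806  0.07821662] 320
t 1.95 pos [ 0.5184 -0.1192  0.1235] rot [-180.     0.2 -178.2] w 0.0427 F [ 0.5 -0.2 -0. ]
d [ 2.   3.3 61.5] turn [-0.002  0.018  0.   ]
```

View pics/c.png

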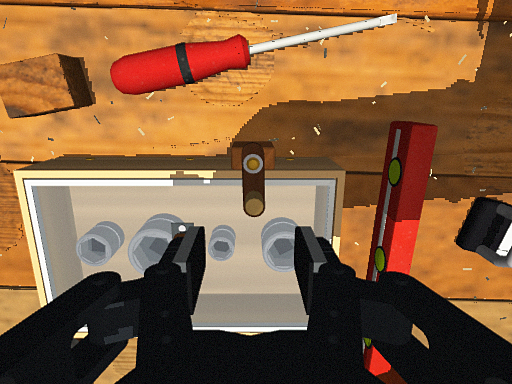

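The wrist view shows the peg top at (254,205) between the fingers. The sockets under the cover, from −y to +y, are small, largest, smallest, large. Going down on the peg.

```bash
python3 -m jog '[{"claw":0.5,"translation":[3,3,40],"turn":[0,0,0]},{"claw":0.5,"translation":[3,3,61],"turn":[0,0,0]},{"claw":0.5,"translation":[3,3,61],"turn":[0,0,0]},{"claw":0.9,"translation":[3,3,61],"turn":[0,0,0]},{"claw":0.9,"translation":[3,3,61],"turn":[0,0,0]},{"claw":0.9,"translation":[3,3,61],"turn":[0,0,0]},{"claw":0.9,"translation":[3,3,61],"turn":[0,0,0]}]' 20; python3 - <<'E'
from h import *
delta(.5165,-.1160,.062,-178.2)
# arc: peg about pivot, relative to its start, in tool axes for yaw -178.2
R=Ro.from_euler("xyz",[np.pi,0,np.radians(-178.2)])
a0=np.radians(1.8)
for a in np.linspace(0,1.65,9)[1:]:
    d=24*np.array([np.cos(a0+a)-np.cos(a0),np.sin(a0+a)-np.sin(a0),0]);print(round(a,2),R.inv().apply(d).round(1))
E
```

```text
t: 2.82
tool_pos: [0.5152, -0.1162, 0.062]
ee_rot: [-3.141, 0.003, -3.11]
force: [-0.1, -0.0, 7.4]
gripper_width: 0.0108
finger_force: 20.2
t 2.83 pos [ 0.5152 -0.1162  0.062 ] rot [-180.     0.2 -178.2] w 0.0108 F [-0.1 -0.   7.4]
d [-1.3  0.2 -0. ] turn [-0.001  0.018  0.002]
0.21 [0.5 4.9 0. ]
0.41 [2.  9.6 0. ]
0.62 [ 4.4 13.9  0. ]
0.82 [ 7.7 17.6  0. ]
1.03 [11.7 20.6  0. ]
1.24 [16.1 22.7  0. ]
1.44 [21.  23.8  0. ]
1.65 [25.9 23.9  0. ]
```

```bash
python3 -m jog '[{"claw":0.9,"translation":[0,0,-1.5],"turn":[0,0,0]},{"claw":0.9,"translation":[0.5,5,-1.5],"turn":[0,0,0]},{"claw":0.9,"translation":[2,9.6,-1.5],"turn":[0,0,0]},{"claw":0.9,"translation":[4.4,13.9,-1.5],"turn":[0,0,0]},{"claw":0.9,"translation":[7.7,17.6,-1.5],"turn":[0,0,0]},{"claw":0.9,"translation":[11.7,20.6,-1.5],"turn":[0,0,0]},{"claw":0.9,"translation":[16,22.7,-1.5],"turn":[0,0,0]},{"claw":0.9,"translation":[21,23.8,-1.5],"turn":[0,0,0]},{"claw":0.9,"translation":[26,23.9,-1.5],"turn":[0,0,0]},{"claw":0.9,"translation":[27,23.9,-1.5],"turn":[0,0,0]}]'
python3 -m jog '[{"claw":0.7,"translation":[0,0,0],"turn":[0,0,0]},{"claw":0.5,"translation":[0,0,0],"turn":[0,0,0]},{"claw":0.5,"translation":[0,0,-30],"turn":[0,0,0]},{"claw":0.5,"translation":[0,0,-60],"turn":[0,0,0]},{"claw":0.5,"translation":[0,0,-60],"turn":[0,0,0]}]'
python3 - <<'E'
from h import *
from bench import cams
c=cams.camera("wrist")
P=cloud(c).reshape(-1,3);P=P[np.isfinite(P).all(1)]
p=P[(abs(P[:,0]-.497)<.03)&(abs(P[:,1]+.1)<.03)&(P[:,2]>.07)&(P[:,2]<.082)];print(p.mean(0),p.min(0),p.max(0),len(p))
g=P[(abs(P[:,0]-.568)<.035)&(abs(P[:,1]+.165)<.03)&(P[:,2]>.072)&(P[:,2]<.085)]
print(cv2.minAreaRect((g[:,:2]*1000).astype(np.float32)),np.median(g[:,2]))
delta(.5685,-.165,.15,-178.2)
E
```

```text
t: 4.08
tool_pos: [0.4882, -0.0941, 0.0629]
ee_rot: [-3.14, 0.004, -3.109]
force: [8.3, -10.6, -3.2]
gripper_width: 0.0109
finger_force: 19.5
t: 4.7
tool_pos: [0.4874, -0.0928, 0.124]
ee_rot: [3.141, 0.004, -3.11]
force: [0.2, 1.1, -0.1]
gripper_width: 0.0428
finger_force: 0.0
[ 0.48696249 -0.09311066  0.07578361] [ 0.48184898 -0.09887226  0.07001746] [ 0.49334074 -0.08744874  0.07775436] 297
((584.9393310546875, -168.07022094726562), (0.9872163534164429, 2.484875440597534), 83.98124694824219) 0.07823044551877065
t 4.75 pos [ 0.4865 -0.0929  0.1226] rot [ 1.800e+02  1.000e-01 -1.782e+02] w 0.0426 F [-0.1 -0.5 -1.1]
d [-79.8 -74.6 -27.3] turn [ 0.003  0.011 -0.001]
```

```bash
python3 -m jog '[{"claw":0.5,"translation":[-80,-74.5,-27],"turn":[0,0,0]},{"claw":0.5,"translation":[-80,-74.5,-27],"turn":[0,0,0]},{"claw":0.5,"translation":[-80,-74.5,-27],"turn":[0,0,0]},{"claw":0.5,"translation":[-80,-74.5,0],"turn":[0,0,0]},{"claw":0.5,"translation":[-80,-74.5,40],"turn":[0,0,0]},{"claw":0.5,"translation":[-80,-74.5,65],"turn":[0,0,0]},{"claw":0.5,"translation":[-80,-74.5,65],"turn":[0,0,0]}]'
python3 - <<'E'
from h import *
delta(.5685,-.165,.058,-178.2)
E
```

```text
t: 5.62
tool_pos: [0.5662, -0.1647, 0.0544]
ee_rot: [3.141, -0.005, -3.11]
force: [-0.0, -0.1, 0.2]
gripper_width: 0.0425
finger_force: 0.0
t 5.62 pos [ 0.5662 -0.1647  0.0544] rot [ 180.    -0.3 -178.2] w 0.0425 F [-0.  -0.1  0.2]
d [-2.2 -0.4 -3.6] turn [ 0.002 -0.029 -0.001]
```

```bash
python3 -m jog '[{"claw":0.5,"translation":[-2,0,-3],"turn":[0,0,0]},{"claw":0.9,"translation":[-2,0,-3],"turn":[0,0,0]},{"claw":0.95,"translation":[-2,0,-3],"turn":[0,0,0]},{"claw":0.95,"translation":[-2,0,-3],"turn":[0,0,0]},{"claw":0.95,"translation":[-2,0,-3],"turn":[0,0,0]},{"claw":0.95,"translation":[-2,0,-8],"turn":[0,0,0]},{"claw":0.95,"translation":[-2,0,-16],"turn":[0,0,0]},{"claw":0.95,"translation":[-2,0,-30],"turn":[0,0,0]},{"claw":0.95,"translation":[-2,0,-70],"turn":[0,0,0]},{"claw":0.95,"translation":[-2,0,-120],"turn":[0,0,0]}]' 50
python3 - <<'E'
from h import *
from bench import cams
c=cams.camera("side");cv2.imwrite("pics/d.png",c["pixels"][120:320,150:400])
delta(.44,.205,.18,-190)
E
```

```text
t: 6.88
tool_pos: [0.5697, -0.1651, 0.1779]
ee_rot: [3.142, -0.002, -3.11]
force: [0.2, 0.5, -1.8]
gripper_width: 0.0109
finger_force: 49.0
t 6.92 pos [ 0.5734 -0.166   0.1863] rot [-179.9    0.5 -178.1] w 0.0108 F [ 3.5 -0.8  7. ]
d [121.3 375.1   4.2] turn [-0.009  0.054  1.187]
```

View pics/d.png

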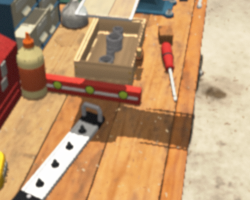

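```bash
python3 -m jog '[{"claw":0.95,"translation":[20,60,4],"turn":[0,0,0.1]},{"claw":0.95,"translation":[45,120,4],"turn":[0,0,0.4]},{"claw":0.95,"translation":[70,180,4],"turn":[0,0,0.6]},{"claw":0.95,"translation":[90,235,4],"turn":[0,0,0.8]},{"claw":0.95,"translation":[100,290,4],"turn":[0,0,1.0]},{"claw":0.95,"translation":[106,335,20],"turn":[0,0,1.2]},{"claw":0.95,"translation":[106,365,60],"turn":[0,0,1.2]},{"claw":0.95,"translation":[106,375,100],"turn":[0,0,1.2]},{"claw":0.95,"translation":[106,375,130],"turn":[0,0,1.2]},{"claw":0.95,"translation":[106,375,130],"turn":[0,0,1.2]}]'
python3 - <<'E'
from h import *
delta(.455,.21,.0105,-190)
E
```

```text
t: 8.18
tool_pos: [0.4517, 0.2056, 0.0455]
ee_rot: [-3.138, -0.002, 2.964]
force: [0.0, -0.3, 0.0]
gripper_width: 0.0105
finger_force: 49.2
t 8.18 pos [0.4517 0.2056 0.0455] rot [-1.798e+02 -1.000e-01  1.698e+02] w 0.0105 F [ 0.  -0.3  0. ]
d [-2.6  5.1 35. ] turn [-0.019 -0.013 -0.02 ]
```

```bash
python3 -m jog '[{"claw":0.95,"translation":[-2,3,15],"turn":[0,0,0]},{"claw":0.95,"translation":[-2,3,25],"turn":[0,0,0]},{"claw":0.95,"translation":[-2,3,29],"turn":[0,0,0]},{"claw":0.95,"translation":[-2,3,33],"turn":[0,0,0]},{"claw":0.95,"translation":[-2,3,35],"turn":[0,0,0]},{"claw":0.95,"translation":[-2,3,35],"turn":[0,0,0]}]'
python3 - <<'E'
from h import *
delta(.455,.21,.0105,-190)
E
```

```text
t: 8.93
tool_pos: [0.4553, 0.209, 0.013]
ee_rot: [3.141, 0.001, 2.964]
force: [-5.1, -1.3, 12.6]
gripper_width: 0.011
finger_force: 51.2
t 8.93 pos [0.4553 0.209  0.013 ] rot [180.    0.  169.8] w 0.011 F [-5.1 -1.3 12.6]
d [0.5 0.9 2.5] turn [ 0.001  0.003 -0.018]
```

```bash
python3 -m jog '[{"claw":0.95,"translation":[0,0,-1],"turn":[0,0,0]},{"claw":0.5,"translation":[0,0,-1],"turn":[0,0,0]},{"claw":0.5,"translation":[0,0,-1],"turn":[0,0,0]},{"claw":0.5,"translation":[0,0,-30],"turn":[0,0,0]},{"claw":0.5,"translation":[0,0,-90],"turn":[0,0,0]},{"claw":0.2,"translation":[-40,0,-150],"turn":[0,0,0]},{"claw":0.2,"translation":[-90,0,-190],"turn":[0,0,0.3]},{"claw":0.2,"translation":[-90,0,-190],"turn":[0,0,0.3]},{"claw":0.2,"translation":[-90,0,-190],"turn":[0,0,0.3]},{"claw":0.2,"translation":[-90,0,-190],"turn":[0,0,0.3]}]'
python3 - <<'E'
from h import *
from bench import cams
c=cams.camera("wrist");np.savez("e_w.npz",**c);cv2.imwrite("pics/e.png",c["pixels"])
P=cloud(c).reshape(-1,3);P=P[np.isfinite(P).all(1)]
t=P[(P[:,2]>.016)&(P[:,2]<.03)&(P[:,0]>.53)&(P[:,0]<.64)&(P[:,1]>.11)&(P[:,1]<.3)]
k,l,cc=cv2.kmeans(t[:,:2].astype(np.float32),4,None,(3,50,1e-6),5,0);print(len(t),cc[np.argsort(cc[:,1])].round(4).tolist())
f=P[(abs(P[:,0]-.455)<.1)&(abs(P[:,1]-.21)<.12)]
q=f[(f[:,2]>.025)&(f[:,2]<.04)];print("bar",q.mean(0))
delta(.568,-.165,.2,-178.2)
E
```

```text
t: 10.18
tool_pos: [0.5423, 0.1927, 0.2002]
ee_rot: [-3.14, -0.002, 2.911]
force: [-0.5, 1.1, -0.2]
gripper_width: 0.0685
finger_force: 0.0
249 [[0.5595999956130981, 0.12839999794960022], [0.5709999799728394, 0.17659999430179596], [0.5823000073432922, 0.22460000216960907], [0.5936999917030334, 0.27239999175071716]]
bar [0.45903913 0.19992375 0.03044395]
t 10.22 pos [0.5424 0.1928 0.2004] rot [-1.799e+02 -1.000e-01  1.668e+02] w 0.0691 F [ 0.2 -0.6 -0. ]
d [-106.5 -342.6    0.8] turn [-0.009 -0.012 -1.498]
```

View pics/e.png

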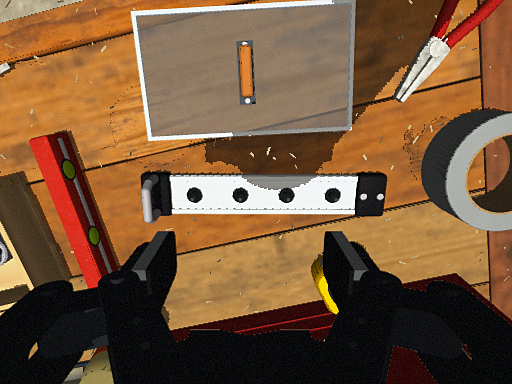

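```bash
python3 - <<'E'
from h import *
c=dict(np.load("e_w.npz"))
print("bar",at(c,246,72,.031))
I=c["pixels"].astype(int).sum(2)
# dark blobs (studs) on the white rail
m=((I<200)*255).astype(np.uint8)[170:220,165:360];n,l,st,ce=cv2.connectedComponentsWithStats(m)
for i in range(1,n):
    if 40<st[i,4]<600: print(ce[i]+[165,170],st[i],at(c,*(ce[i]+[165,170]),.020).round(4))
# rail outline from white
m=(I>540).astype(np.uint8);n,l,st,ce=cv2.connectedComponentsWithStats(m[165:225,165:365]);i=1+st[1:,4].argmax()
ys,xs=np.nonzero(l==i);r=cv2.minAreaRect(np.float32(np.c_[xs+165,ys+165]));B=cv2.boxPoints(r)
W=np.array([at(c,*b,.010) for b in B]);print(W.round(4),W.mean(0),np.linalg.norm(np.diff(W,axis=0),axis=1))
E
```

```text
bar [0.45286923 0.21117538 0.031     ]
[355.22222222 199.62393162] [170   2  25  48 234] [0.6022 0.2941 0.02  ]
[194.12195122 194.6097561 ] [ 22  18  15  15 164] [0.5581 0.1299 0.02  ]
[240.01204819 194.74698795] [ 68  18  15  15 166] [0.5692 0.1769 0.02  ]
[285.92899408 194.82248521] [114  18  15  15 169] [0.5803 0.2239 0.02  ]
[331.89090909 195.01212121] [160  18  15  15 165] [0.5915 0.271  0.02  ]
[[0.5337 0.1083 0.01  ]
 [0.5791 0.3025 0.01  ]
 [0.6218 0.2964 0.01  ]
 [0.575  0.0957 0.01  ]] [0.57741044 0.20074736 0.01      ] [0.1994199  0.04314069 0.20607781]
```

The picture shows the cover lying flat on the bench (bar at (246,72)) and the rail studs at (194,195), (240,195), (286,195) and (332,195), with the hoop at the left, toward the box. Next I look into the open box with the gripper turned across the row.

```bash
python3 - <<'E'
from h import *
from bench import ctrl
print(ctrl.read_state()["joints"])
delta(.568,-.165,.2,-88.2)
E
```

```text
[ 6.81014921e-01  2.20468581e-01 -2.54695554e-01 -4.37658545e-04
 -1.09818180e+00 -2.48162649e+00]
t 10.22 pos [0.5424 0.1928 0.2004] rot [-1.799e+02 -1.000e-01  1.668e+02] w 0.0691 F [ 0.2 -0.6 -0. ]
d [-106.5 -342.6    0.8] turn [ 3.0000e-03 -1.7000e-02 -1.0498e+01]
```

```bash
python3 -m jog '[{"claw":0.2,"translation":[-40,-40,0],"turn":[0,0,-1.05]},{"claw":0.2,"translation":[-60,-80,0],"turn":[0,0,-2.1]},{"claw":0.2,"translation":[-80,-120,0],"turn":[0,0,-3.15]},{"claw":0.2,"translation":[-95,-160,0],"turn":[0,0,-4.2]},{"claw":0.2,"translation":[-95,-200,-20],"turn":[0,0,-5.25]},{"claw":0.2,"translation":[-95,-240,-30],"turn":[0,0,-6.3]},{"claw":0.2,"translation":[-95,-270,-30],"turn":[0,0,-7.35]},{"claw":0.2,"translation":[-95,-285,-30],"turn":[0,0,-8.4]},{"claw":0.2,"translation":[-95,-285,-30],"turn":[0,0,-9.45]},{"claw":0.2,"translation":[-95,-285,-30],"turn":[0,0,-10.5]}]'
python3 -m jog '[{"claw":0.2,"translation":[0,0,0],"turn":[0,0,0]},{"claw":0.2,"translation":[0,0,0],"turn":[0,0,0]}]'
python3 - <<'E'
from h import *
from bench import cams
c=cams.camera("wrist");np.savez("f_w.npz",**c);cv2.imwrite("pics/f.png",c["pixels"])
P=cloud(c);Q=P.reshape(-1,3)
cx=np.array([.568,-.165]);u=np.array([-.0305,.9995])
for o,n,h in((75,"large",33),(25,"smallest",28),(-25,"largest",36),(-75,"small",30)):
    e=cx+u*o/1000;m=(np.hypot(Q[:,0]-e[0],Q[:,1]-e[1])<.028)&(abs(Q[:,2]-.008-h/1000)<.004);q=Q[m]
    if len(q)<10: print(n,len(q));continue
    (a,b),r=cv2.minEnclosingCircle(q[:,:2].astype(np.float32)*1000);print(n,e.round(4),q.mean(0).round(4),round(a,1),round(b,1),"dia",round(2*r,1),len(q))
delta(.568,-.165,.2,-88.2)
E
```

```text
t: 11.48
tool_pos: [0.5702, -0.1058, 0.2309]
ee_rot: [3.14, 0.0, -1.533]
force: [-0.0, -0.3, -1.3]
gripper_width: 0.0682
finger_force: 0.0
t: 11.72
tool_pos: [0.5708, -0.1057, 0.2314]
ee_rot: [3.141, -0.0, -1.543]
force: [0.6, 0.1, -0.2]
gripper_width: 0.0682
finger_force: 0.0
large [ 0.5657 -0.09  ] [ 0.5648 -0.0905  0.0399] 565.4 -84.9 dia 45.5 411
smallest [ 0.5672 -0.14  ] [ 0.5661 -0.14    0.0347] 566.1 -139.9 dia 21.0 160
largest [ 0.5688 -0.19  ] [ 0.5678 -0.1903  0.043 ] 567.8 -189.9 dia 41.9 742
small [ 0.5703 -0.24  ] [ 0.5695 -0.2398  0.0369] 569.1 -239.7 dia 28.3 381
t 11.78 pos [ 0.5709 -0.1057  0.2315] rot [180.   -0.  -88.4] w 0.0681 F [ 0.3 -1.   0.1]
d [59.2  4.6 31.5] turn [ 0.003 -0.    -0.017]
```

View pics/f.png

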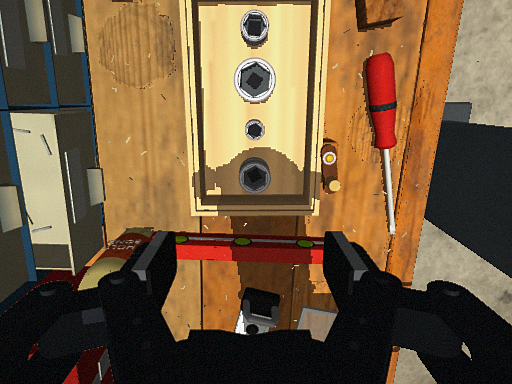

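The sockets stand on their studs as expected: large (255,175), smallest (255,129), largest (254,80), small (255,28). Picking the largest first.

```bash
python3 -m jog '[{"claw":0.3,"translation":[50,3,50],"turn":[0,0,0]},{"claw":0.3,"translation":[84,5.3,100],"turn":[0,0,0]},{"claw":0.3,"translation":[84,5.3,150],"turn":[0,0,0]},{"claw":0.3,"translation":[84,5.3,185],"turn":[0,0,0]},{"claw":0.3,"translation":[84,5.3,208],"turn":[0,0,0]},{"claw":0.3,"translation":[84,5.3,219],"turn":[0,0,0]},{"claw":0.3,"translation":[84,5.3,219],"turn":[0,0,0]},{"claw":0.3,"translation":[84,5.3,219],"turn":[0,0,0]}]'
python3 - <<'E'
from h import *
delta(.568,-.190,.011,-88.2)
E
```

```text
t: 12.78
tool_pos: [0.5693, -0.1902, 0.0139]
ee_rot: [-3.14, -0.0, -1.54]
force: [-0.1, -0.1, -0.0]
gripper_width: 0.06
finger_force: 0.0
t 12.78 pos [ 0.5693 -0.1902  0.0139] rot [-179.9   -0.   -88.2] w 0.06 F [-0.1 -0.1 -0. ]
d [-0.2  1.3  2.9] turn [-0.01  -0.001 -0.002]
```

```bash
python3 -m jog '[{"claw":0.6,"translation":[0,1,0],"turn":[0,0,0]},{"claw":0.6,"translation":[0,1,0],"turn":[0,0,0]},{"claw":0.6,"translation":[0,1,0],"turn":[0,0,0]},{"claw":0.6,"translation":[0,1,0],"turn":[0,0,0]},{"claw":0.6,"translation":[0,1,-6],"turn":[0,0,0]},{"claw":0.6,"translation":[0,1,-20],"turn":[0,0,0]},{"claw":0.6,"translation":[0,1,-60],"turn":[0,0,0]},{"claw":0.6,"translation":[0,1,-110],"turn":[0,0,0]},{"claw":0.6,"translation":[0,1,-110],"turn":[0,0,0]}]' 60
python3 - <<'E'
from h import *
from bench import cams
c=cams.camera("wrist");cv2.imwrite("pics/g.png",c["pixels"])
delta(.5611,.1277,.125,-103)
E
```

```text
t: 13.9
tool_pos: [0.5704, -0.1906, 0.1283]
ee_rot: [-3.133, -0.001, -1.539]
force: [0.4, 0.4, -4.3]
gripper_width: 0.041
finger_force: 61.4
t 13.95 pos [ 0.5687 -0.1903  0.1256] rot [-179.7   -0.   -88.2] w 0.0413 F [-0.1  0.4 -3.3]
d [-318.    -2.3    0.6] turn [-0.028  0.003  1.478]
```

View pics/g.png

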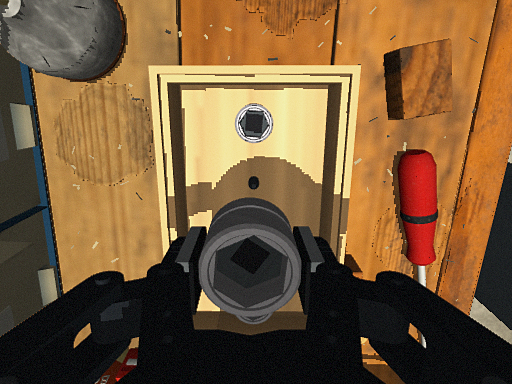

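```bash
python3 -m jog '[{"claw":0.6,"translation":[-55,0,0],"turn":[0,0,0.3]},{"claw":0.6,"translation":[-110,0,0],"turn":[0,0,0.6]},{"claw":0.6,"translation":[-165,0,0],"turn":[0,0,0.9]},{"claw":0.6,"translation":[-220,-1,0],"turn":[0,0,1.2]},{"claw":0.6,"translation":[-275,-2,0],"turn":[0,0,1.48]},{"claw":0.6,"translation":[-310,-2,20],"turn":[0,0,1.48]},{"claw":0.6,"translation":[-318,-2.3,60],"turn":[0,0,1.48]},{"claw":0.6,"translation":[-318,-2.3,80],"turn":[0,0,1.48]},{"claw":0.6,"translation":[-318,-2.3,80],"turn":[0,0,1.48]},{"claw":0.6,"translation":[-318,-2.3,80],"turn":[0,0,1.48]}]'
python3 - <<'E'
from h import *
from bench import cams
for n in("scene","side"):
    c=cams.camera(n);p=proj(c,[.5611,.1277,.03]).astype(int);print(p)
    cv2.imwrite(f"pics/i_{n}.png",cv2.resize(c["pixels"][p[1]-45:p[1]+45,p[0]-60:p[0]+60],(390,292),interpolation=cv2.INTER_CUBIC))
cv2.imwrite("pics/i.png",np.hstack([cv2.imread("pics/i_scene.png"),cv2.imread("pics/i_side.png")]))
delta(.5611,.1277,.0158,-103)
E
```

```text
t: 15.2
tool_pos: [0.5601, 0.1276, 0.0432]
ee_rot: [-3.141, -0.0, -1.798]
force: [0.7, 0.9, -1.9]
gripper_width: 0.0408
finger_force: 61.4
[241 167]
[231 243]
t 15.3 pos [0.5605 0.1277 0.0438] rot [-1.799e+02  1.000e-01 -1.030e+02] w 0.0408 F [-0.1 -0.7 -2.1]
d [-0.1 -0.6 28. ] turn [-0.007  0.006 -0.003]
```

View pics/i.png

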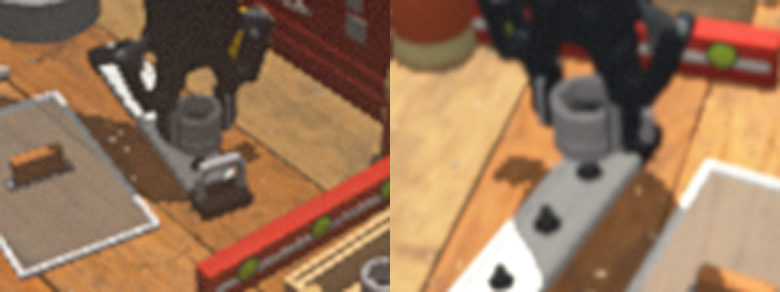

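Held level, the socket is directly above the handle-end stud (side view, stud at (588,172)). Lowering.

```bash
python3 -m jog '[{"claw":0.6,"translation":[0,-0.5,8],"turn":[0,0,0]},{"claw":0.6,"translation":[0,-0.5,14],"turn":[0,0,0]},{"claw":0.6,"translation":[0,-0.5,18],"turn":[0,0,0]},{"claw":0.6,"translation":[0,-0.5,22],"turn":[0,0,0]},{"claw":0.6,"translation":[0,-0.5,25],"turn":[0,0,0]},{"claw":0.6,"translation":[0,-0.5,28],"turn":[0,0,0]},{"claw":0.6,"translation":[0,-0.5,28],"turn":[0,0,0]}]'
python3 - <<'E'
from h import *
delta(.5611,.1277,.0158,-103)
E
```

```text
t: 16.18
tool_pos: [0.5604, 0.1276, 0.0163]
ee_rot: [-3.141, 0.0, -1.797]
force: [-6.0, -0.6, 14.4]
gripper_width: 0.0412
finger_force: 62.8
t 16.18 pos [0.5604 0.1276 0.0163] rot [-180.    0. -103.] w 0.0412 F [-6.  -0.6 14.4]
d [-0.3 -0.7  0.5] turn [-0.003  0.     0.002]
```

```bash
python3 -m jog '[{"claw":0.3,"translation":[0,-0.5,-0.5],"turn":[0,0,0]},{"claw":0.3,"translation":[0,-0.5,-0.5],"turn":[0,0,0]},{"claw":0.3,"translation":[0,-0.5,-40],"turn":[0,0,0]},{"claw":0.3,"translation":[10,-5,-90],"turn":[0,0,-0.3]},{"claw":0.3,"translation":[60,-20,-110],"turn":[0,0,-0.6]},{"claw":0.3,"translation":[115,-35,-110],"turn":[0,0,-0.9]},{"claw":0.3,"translation":[170,-45,-100],"turn":[0,0,-1.2]},{"claw":0.3,"translation":[211,-53.6,-90],"turn":[0,0,-1.48]},{"claw":0.3,"translation":[211,-53.6,-70],"turn":[0,0,-1.48]},{"claw":0.3,"translation":[211,-53.6,-60],"turn":[0,0,-1.48]}]'
python3 - <<'E'
from h import *
from bench import cams
c=cams.camera("side");P=cloud(c).reshape(-1,3)
q=P[(abs(P[:,0]-.5605)<.022)&(abs(P[:,1]-.1277)<.022)&(P[:,2]>.035)&(P[:,2]<.06)];print("placed top",np.nanmedian(q[:,2]),q.mean(0),len(q))
delta(.565,-.0905,.0138,-88.2)
E
```

```text
t: 17.42
tool_pos: [0.5645, -0.0908, 0.0737]
ee_rot: [3.14, -0.0, -1.541]
force: [-0.8, -0.2, -0.5]
gripper_width: 0.0599
finger_force: 0.0
placed top 0.04314005319948189 [0.55996516 0.13046811 0.04192832] 241
t 17.48 pos [ 0.5641 -0.0903  0.0728] rot [179.9  -0.  -88.3] w 0.0596 F [-1.  -0.1 -1. ]
d [ 0.3 -1.  59. ] turn [ 0.014 -0.    -0.005]
```

```bash
python3 -m jog '[{"claw":0.4,"translation":[0,-0.8,35],"turn":[0,0,0]},{"claw":0.4,"translation":[0,-0.8,52],"turn":[0,0,0]},{"claw":0.4,"translation":[0,-0.8,59],"turn":[0,0,0]},{"claw":0.4,"translation":[0,-0.8,59],"turn":[0,0,0]},{"claw":0.7,"translation":[0,-0.8,59],"turn":[0,0,0]},{"claw":0.7,"translation":[0,-0.8,59],"turn":[0,0,0]},{"claw":0.7,"translation":[0,-0.8,59],"turn":[0,0,0]},{"claw":0.7,"translation":[0,-0.8,59],"turn":[0,0,0]}]' 60
python3 -m jog '[{"claw":0.7,"translation":[0,0,-6],"turn":[0,0,0]},{"claw":0.7,"translation":[0,0,-20],"turn":[0,0,0]},{"claw":0.7,"translation":[0,0,-60],"turn":[0,0,0]},{"claw":0.7,"translation":[0,0,-110],"turn":[0,0,0]},{"claw":0.7,"translation":[0,0,-110],"turn":[0,0,0]}]'
python3 - <<'E'
from h import *
delta(.5714,.1765,.125,-103)
E
```

```text
t: 18.48
tool_pos: [0.5667, -0.0898, 0.0171]
ee_rot: [-3.14, 0.0, -1.539]
force: [-2.0, 2.2, 6.3]
gripper_width: 0.0334
finger_force: 59.7
t: 19.1
tool_pos: [0.5688, -0.09, 0.1311]
ee_rot: [-3.133, 0.0, -1.539]
force: [0.1, 0.6, -1.6]
gripper_width: 0.0336
finger_force: 60.1
t 19.1 pos [ 0.5688 -0.09    0.1311] rot [-179.5    0.   -88.2] w 0.0336 F [ 0.1  0.6 -1.6]
d [-266.2  -11.     6.3] turn [-0.05   0.009  1.482]
```

```bash
python3 -m jog '[{"claw":0.7,"translation":[-50,-2,0],"turn":[0,0,0.3]},{"claw":0.7,"translation":[-100,-4,0],"turn":[0,0,0.6]},{"claw":0.7,"translation":[-150,-6,0],"turn":[0,0,0.9]},{"claw":0.7,"translation":[-200,-8,0],"turn":[0,0,1.2]},{"claw":0.7,"translation":[-245,-10,0],"turn":[0,0,1.48]},{"claw":0.7,"translation":[-266,-11,20],"turn":[0,0,1.48]},{"claw":0.7,"translation":[-266,-11,60],"turn":[0,0,1.48]},{"claw":0.7,"translation":[-266,-11,80],"turn":[0,0,1.48]},{"claw":0.7,"translation":[-266,-11,80],"turn":[0,0,1.48]},{"claw":0.7,"translation":[-266,-11,80],"turn":[0,0,1.48]}]'
python3 - <<'E'
from h import *
delta(.5714,.1770,.0191,-103)
E
```

```text
t: 20.35
tool_pos: [0.5691, 0.1763, 0.0467]
ee_rot: [-3.141, 0.001, -1.798]
force: [0.8, 0.1, -1.8]
gripper_width: 0.0337
finger_force: 60.1
t 20.35 pos [0.5691 0.1763 0.0467] rot [-180.    0. -103.] w 0.0337 F [ 0.8  0.1 -1.8]
d [-1.2 -2.1 27.6] turn [-0.005  0.003 -0.001]
```

```bash
python3 -m jog '[{"claw":0.7,"translation":[-1,-2,6],"turn":[0,0,0]},{"claw":0.7,"translation":[-1,-2,12],"turn":[0,0,0]},{"claw":0.7,"translation":[-1,-2,17],"turn":[0,0,0]},{"claw":0.7,"translation":[-1,-2,21],"turn":[0,0,0]},{"claw":0.7,"translation":[-1,-2,25],"turn":[0,0,0]},{"claw":0.7,"translation":[-1,-2,28],"turn":[0,0,0]},{"claw":0.7,"translation":[-1,-2,28],"turn":[0,0,0]}]'
python3 - <<'E'
from h import *
delta(.5714,.1770,.0191,-103)
E
```

```text
t: 21.22
tool_pos: [0.5707, 0.1766, 0.0191]
ee_rot: [-3.141, -0.0, -1.797]
force: [-4.0, -0.5, 11.2]
gripper_width: 0.0332
finger_force: 61.3
t 21.23 pos [0.5707 0.1766 0.0191] rot [-180.   -0. -103.] w 0.0332 F [-4.  -0.5 11.2]
d [-0.5 -0.6 -0. ] turn [-0.002 -0.     0.001]
```

```bash
python3 -m jog '[{"claw":0.4,"translation":[0,-0.5,-0.5],"turn":[0,0,0]},{"claw":0.4,"translation":[0,-0.5,-0.5],"turn":[0,0,0]},{"claw":0.4,"translation":[0,-0.5,-40],"turn":[0,0,0]},{"claw":0.4,"translation":[15,-5,-90],"turn":[0,0,-0.2]},{"claw":0.4,"translation":[70,-18,-110],"turn":[0,0,-0.4]},{"claw":0.4,"translation":[130,-32,-110],"turn":[0,0,-0.6]},{"claw":0.4,"translation":[190,-45,-110],"turn":[0,0,-0.8]},{"claw":0.4,"translation":[250,-58,-110],"turn":[0,0,-1.0]},{"claw":0.4,"translation":[310,-70,-110],"turn":[0,0,-1.2]},{"claw":0.4,"translation":[365,-84,-110],"turn":[0,0,-1.4]}]'
python3 - <<'E'
from h import *
delta(.5693,-.2397,.0138,-88.2)
E
```

```text
t: 22.48
tool_pos: [0.5701, -0.1999, 0.1278]
ee_rot: [-3.141, -0.0, -1.553]
force: [0.8, 0.7, 0.7]
gripper_width: 0.051
finger_force: 0.0
t 22.48 pos [ 0.5701 -0.1999  0.1278] rot [-180.   -0.  -89.] w 0.051 F [0.8 0.7 0.7]
d [ 39.7   1.5 114. ] turn [-0.002 -0.    -0.075]
```

```bash
python3 -m jog '[{"claw":0.4,"translation":[38,1,20],"turn":[0,0,-0.08]},{"claw":0.4,"translation":[40,1.5,60],"turn":[0,0,-0.08]},{"claw":0.4,"translation":[40,1.5,90],"turn":[0,0,-0.08]},{"claw":0.4,"translation":[40,1.5,106],"turn":[0,0,-0.08]},{"claw":0.4,"translation":[40,1.5,112],"turn":[0,0,-0.08]},{"claw":0.4,"translation":[40,1.5,112],"turn":[0,0,-0.08]}]'
python3 - <<'E'
from h import *
delta(.5693,-.2397,.0138,-88.2)
E
```

```text
t: 23.22
tool_pos: [0.5701, -0.2378, 0.0162]
ee_rot: [-3.141, -0.0, -1.539]
force: [1.2, -0.1, -0.1]
gripper_width: 0.0514
finger_force: 0.0
t 23.23 pos [ 0.5701 -0.2378  0.0162] rot [-180.    -0.   -88.2] w 0.0514 F [ 1.2 -0.1 -0.1]
d [1.9 0.9 2.4] turn [-0.003 -0.001  0.002]
```

```bash
python3 -m jog '[{"claw":0.4,"translation":[2,1,2],"turn":[0,0,0]},{"claw":0.78,"translation":[2,1,2],"turn":[0,0,0]},{"claw":0.78,"translation":[2,1,2],"turn":[0,0,0]},{"claw":0.78,"translation":[2,1,2],"turn":[0,0,0]},{"claw":0.78,"translation":[2,1,2],"turn":[0,0,0]}]' 50
python3 -m jog '[{"claw":0.78,"translation":[0,0,-6],"turn":[0,0,0]},{"claw":0.78,"translation":[0,0,-20],"turn":[0,0,0]},{"claw":0.78,"translation":[0,0,-60],"turn":[0,0,0]},{"claw":0.78,"translation":[0,0,-110],"turn":[0,0,0]},{"claw":0.78,"translation":[0,0,-110],"turn":[0,0,0]}]'
python3 - <<'E'
from h import *
delta(.5826,.2248,.125,-103)
E
```

```text
t: 23.85
tool_pos: [0.5691, -0.24, 0.0147]
ee_rot: [-3.14, -0.0, -1.539]
force: [-1.5, 0.7, 6.1]
gripper_width: 0.0256
finger_force: 49.5
t: 24.48
tool_pos: [0.5715, -0.2406, 0.1294]
ee_rot: [-3.133, -0.002, -1.539]
force: [0.2, 0.7, 0.2]
gripper_width: 0.026
finger_force: 49.3
t 24.48 pos [ 0.5715 -0.2406  0.1294] rot [-1.795e+02 -1.000e-01 -8.820e+01] w 0.026 F [0.2 0.7 0.2]
d [-464.8  -25.9    3.6] turn [-0.05  -0.005  1.483]
```

```bash
python3 -m jog '[{"claw":0.78,"translation":[-55,-3,0],"turn":[0,0,0.2]},{"claw":0.78,"translation":[-110,-6,0],"turn":[0,0,0.4]},{"claw":0.78,"translation":[-165,-9,0],"turn":[0,0,0.6]},{"claw":0.78,"translation":[-220,-12,0],"turn":[0,0,0.8]},{"claw":0.78,"translation":[-275,-15,0],"turn":[0,0,1.0]},{"claw":0.78,"translation":[-330,-18,0],"turn":[0,0,1.2]},{"claw":0.78,"translation":[-385,-21,0],"turn":[0,0,1.48]},{"claw":0.78,"translation":[-435,-24,10],"turn":[0,0,1.48]},{"claw":0.78,"translation":[-464,-26,40],"turn":[0,0,1.48]},{"claw":0.78,"translation":[-464,-26,60],"turn":[0,0,1.48]}]'
python3 - <<'E'
from h import *
delta(.5826,.2248,.0440,-103)
E
```

```text
t: 25.72
tool_pos: [0.5795, 0.2268, 0.0624]
ee_rot: [3.141, -0.0, -1.795]
force: [-0.3, 0.2, -0.7]
gripper_width: 0.0261
finger_force: 49.3
t 25.73 pos [0.5795 0.2268 0.0624] rot [ 180.    -0.  -102.9] w 0.0261 F [-0.3  0.2 -0.7]
d [ 1.2 -3.5 18.4] turn [ 0.004 -0.003  0.013]
```

```bash
python3 -m jog '[{"claw":0.78,"translation":[1,-3,10],"turn":[0,0,0]},{"claw":0.78,"translation":[1,-3,18],"turn":[0,0,0]},{"claw":0.78,"translation":[1,-3,18],"turn":[0,0,0]},{"claw":0.78,"translation":[1,-3,18],"turn":[0,0,0]}]'
python3 - <<'E'
from h import *
delta(.5826,.2248,.0167,-103)
E
```

```text
t: 26.22
tool_pos: [0.5833, 0.2229, 0.0466]
ee_rot: [-3.141, 0.001, -1.798]
force: [1.0, -0.3, 0.2]
gripper_width: 0.026
finger_force: 49.3
t 26.23 pos [0.5833 0.2229 0.0466] rot [-180.    0. -103.] w 0.026 F [ 1.  -0.3  0.2]
d [-1.7  1.2 29.9] turn [-0.005  0.005 -0.004]
```

```bash
python3 -m jog '[{"claw":0.78,"translation":[-1.5,1.2,6],"turn":[0,0,0]},{"claw":0.78,"translation":[-1.5,1.2,12],"turn":[0,0,0]},{"claw":0.78,"translation":[-1.5,1.2,17],"turn":[0,0,0]},{"claw":0.78,"translation":[-1.5,1.2,22],"turn":[0,0,0]},{"claw":0.78,"translation":[-1.5,1.2,26],"turn":[0,0,0]},{"claw":0.78,"translation":[-1.5,1.2,30],"turn":[0,0,0]},{"claw":0.78,"translation":[-1.5,1.2,30],"turn":[0,0,0]}]'
python3 - <<'E'
from h import *
delta(.5826,.2248,.0167,-103)
E
```

```text
t: 27.1
tool_pos: [0.5821, 0.2248, 0.0167]
ee_rot: [-3.141, -0.0, -1.797]
force: [-3.3, -0.9, 8.1]
gripper_width: 0.0258
finger_force: 50.2
t 27.1 pos [0.5821 0.2248 0.0167] rot [-180.   -0. -103.] w 0.0258 F [-3.3 -0.9  8.1]
d [-0.2 -0.5 -0. ] turn [-0.002 -0.     0.001]
```

```bash
python3 -m jog '[{"claw":0.5,"translation":[0,0,-0.5],"turn":[0,0,0]},{"claw":0.5,"translation":[0,0,-0.5],"turn":[0,0,0]},{"claw":0.5,"translation":[0,0,-40],"turn":[0,0,0]},{"claw":0.5,"translation":[15,-3,-90],"turn":[0,0,-0.2]},{"claw":0.5,"translation":[70,-13,-110],"turn":[0,0,-0.4]},{"claw":0.5,"translation":[130,-24,-110],"turn":[0,0,-0.7]},{"claw":0.5,"translation":[190,-35,-110],"turn":[0,0,-0.9]},{"claw":0.5,"translation":[250,-46,-110],"turn":[0,0,-1.2]},{"claw":0.5,"translation":[310,-57,-110],"turn":[0,0,-1.48]},{"claw":0.5,"translation":[350,-65,-100],"turn":[0,0,-1.48]}]'
python3 -m jog '[{"claw":0.5,"translation":[9,0,20],"turn":[0,0,0]},{"claw":0.5,"translation":[9,0,40],"turn":[0,0,0]},{"claw":0.5,"translation":[9,0,40],"turn":[0,0,0]}]'
python3 - <<'E'
from h import *
delta(.5662,-.14,.0138,-88.2)
E
```

```text
t: 28.35
tool_pos: [0.5666, -0.1333, 0.1164]
ee_rot: [-3.14, -0.0, -1.54]
force: [0.7, 1.0, -0.5]
gripper_width: 0.0425
finger_force: 0.0
t: 28.72
tool_pos: [0.5656, -0.1402, 0.0743]
ee_rot: [3.138, 0.0, -1.54]
force: [0.3, -0.5, -0.0]
gripper_width: 0.0428
finger_force: 0.0
t 28.73 pos [ 0.5656 -0.1402  0.0743] rot [179.8   0.  -88.3] w 0.0428 F [ 0.3 -0.5 -0. ]
d [-0.2 -0.8 60.5] turn [ 0.019  0.    -0.006]
```

```bash
python3 -m jog '[{"claw":0.5,"translation":[0,-0.5,35],"turn":[0,0,0]},{"claw":0.5,"translation":[0,-0.5,54],"turn":[0,0,0]},{"claw":0.5,"translation":[0,-0.5,61],"turn":[0,0,0]},{"claw":0.5,"translation":[0,-0.5,61],"turn":[0,0,0]},{"claw":0.86,"translation":[0,-0.5,61],"turn":[0,0,0]},{"claw":0.86,"translation":[0,-0.5,61],"turn":[0,0,0]},{"claw":0.86,"translation":[0,-0.5,61],"turn":[0,0,0]},{"claw":0.86,"translation":[0,-0.5,61],"turn":[0,0,0]}]' 40
python3 -m jog '[{"claw":0.86,"translation":[0,0,-6],"turn":[0,0,0]},{"claw":0.86,"translation":[0,0,-20],"turn":[0,0,0]},{"claw":0.86,"translation":[0,0,-60],"turn":[0,0,0]},{"claw":0.86,"translation":[0,0,-110],"turn":[0,0,0]},{"claw":0.86,"translation":[0,0,-110],"turn":[0,0,0]}]'
python3 - <<'E'
from h import *
delta(.5938,.2735,.125,-103)
E
```

```text
t: 29.72
tool_pos: [0.5682, -0.1398, 0.0161]
ee_rot: [-3.14, -0.0, -1.539]
force: [-1.3, 0.5, 6.7]
gripper_width: 0.0194
finger_force: 39.2
t: 30.35
tool_pos: [0.5702, -0.14, 0.1302]
ee_rot: [-3.133, -0.0, -1.539]
force: [0.4, -0.3, -1.6]
gripper_width: 0.019
finger_force: 39.2
t 30.35 pos [ 0.5702 -0.14    0.1302] rot [-179.5   -0.   -88.2] w 0.019 F [ 0.4 -0.3 -1.6]
d [-412.5  -36.7    5.3] turn [-0.05   0.004  1.483]
```

```bash
python3 -m jog '[{"claw":0.86,"translation":[-55,-5,0],"turn":[0,0,0.2]},{"claw":0.86,"translation":[-110,-10,0],"turn":[0,0,0.4]},{"claw":0.86,"translation":[-165,-15,0],"turn":[0,0,0.6]},{"claw":0.86,"translation":[-220,-20,0],"turn":[0,0,0.8]},{"claw":0.86,"translation":[-275,-25,0],"turn":[0,0,1.0]},{"claw":0.86,"translation":[-330,-30,0],"turn":[0,0,1.3]},{"claw":0.86,"translation":[-380,-34,0],"turn":[0,0,1.48]},{"claw":0.86,"translation":[-412,-36.5,20],"turn":[0,0,1.48]},{"claw":0.86,"translation":[-412,-36.5,60],"turn":[0,0,1.48]},{"claw":0.86,"translation":[-412,-36.5,76],"turn":[0,0,1.48]}]'
python3 -m jog '[{"claw":0.86,"translation":[0,0,0],"turn":[0,0,0]},{"claw":0.86,"translation":[0,0,0],"turn":[0,0,0]}]'
python3 - <<'E'
from h import *
delta(.5938,.2735,.0181,-103)
E
```

```text
t: 31.6
tool_pos: [0.5893, 0.2723, 0.0463]
ee_rot: [3.139, -0.003, -1.798]
force: [0.5, 0.0, 0.0]
gripper_width: 0.0192
finger_force: 39.2
t: 31.85
tool_pos: [0.5919, 0.273, 0.0502]
ee_rot: [-3.14, 0.001, -1.798]
force: [-0.5, 0.2, -0.6]
gripper_width: 0.0192
finger_force: 39.2
t 31.85 pos [0.5919 0.273  0.0502] rot [-1.799e+02  1.000e-01 -1.030e+02] w 0.0192 F [-0.5  0.2 -0.6]
d [-0.8 -1.7 32.1] turn [-0.008  0.007 -0.003]
```

```bash
python3 -m jog '[{"claw":0.86,"translation":[-0.8,-1.5,7],"turn":[0,0,0]},{"claw":0.86,"translation":[-0.8,-1.5,13],"turn":[0,0,0]},{"claw":0.86,"translation":[-0.8,-1.5,18],"turn":[0,0,0]},{"claw":0.86,"translation":[-0.8,-1.5,23],"turn":[0,0,0]},{"claw":0.86,"translation":[-0.8,-1.5,28],"turn":[0,0,0]},{"claw":0.86,"translation":[-0.8,-1.5,32.5],"turn":[0,0,0]},{"claw":0.86,"translation":[-0.8,-1.5,32.5],"turn":[0,0,0]}]'
python3 - <<'E'
from h import *
delta(.5938,.2735,.0181,-103)
E
```

```text
t: 32.72
tool_pos: [0.593, 0.2736, 0.018]
ee_rot: [-3.141, 0.0, -1.797]
force: [-3.5, -1.6, 12.9]
gripper_width: 0.0193
finger_force: 40.6
t 32.73 pos [0.593  0.2736 0.018 ] rot [-179.9    0.  -103. ] w 0.0193 F [-3.5 -1.6 12.9]
d [-0.1 -0.8 -0.1] turn [-0.006  0.002  0.003]
```

Seated. Now I release, back away and check everything.

```bash
python3 -m jog '[{"claw":0.5,"translation":[0,0,-0.5],"turn":[0,0,0]},{"claw":0.5,"translation":[0,0,-0.5],"turn":[0,0,0]},{"claw":0.5,"translation":[0,0,-40],"turn":[0,0,0]},{"claw":0.5,"translation":[0,0,-90],"turn":[0,0,0]},{"claw":0.5,"translation":[-20,0,-150],"turn":[0,0,0]},{"claw":0.5,"translation":[-20,0,-190],"turn":[0,0,0]},{"claw":0.5,"translation":[-20,0,-190],"turn":[0,0,0]},{"claw":0.5,"translation":[-20,0,-190],"turn":[0,0,0]}]'
python3 - <<'E'
from h import *
from bench import cams
I=[]
for n in("side","wrist","scene"):
    c=cams.camera(n);P=cloud(c).reshape(-1,3)
    for k,(x,y),h,r in(("largest",(.5605,.1277),36,21),("large",(.5714,.177),33,17.5),("small",(.5822,.2248),30,14),("smallest",(.5935,.2735),28,10.5)):
        q=P[(np.hypot(P[:,0]-x,P[:,1]-y)<r/1000+.004)&(P[:,2]>.03)];
        if len(q): print(n,k,"want",10+h,"p90 z",(np.percentile(q[:,2],90)*1000).round(1),len(q))
    I.append(cv2.resize(c["pixels"][100:384,60:440] if n=="side" else c["pixels"],(400,300)))
cv2.imwrite("pics/z.png",np.hstack(I[:2]))
E
```

```text
t: 33.72
tool_pos: [0.5966, 0.2928, 0.2055]
ee_rot: [3.141, -0.0, -1.798]
force: [0.2, -0.1, 0.2]
gripper_width: 0.0432
finger_force: 0.0
side largest want 46 p90 z 45.3 323
side large want 43 p90 z 42.1 231
side small want 40 p90 z 39.2 144
side smallest want 38 p90 z 37.2 88
wrist largest want 46 p90 z 39.7 69
wrist large want 43 p90 z 43.1 856
wrist small want 40 p90 z 40.0 379
wrist smallest want 38 p90 z 299.9 7285
scene largest want 46 p90 z 47.7 181
scene large want 43 p90 z 44.7 112
scene small want 40 p90 z 42.1 67
scene smallest want 38 p90 z 382.3 237
```

View pics/z.png

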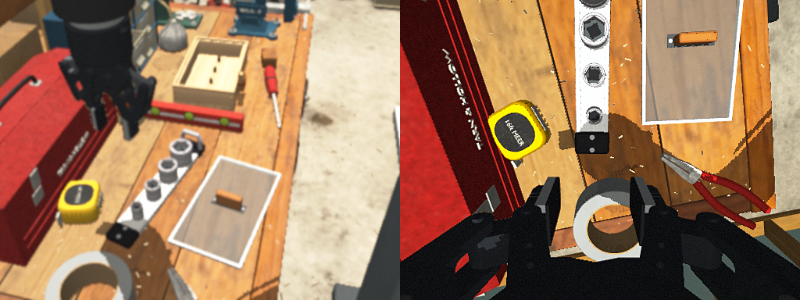

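All four sockets are fully down in size order, with the largest at the hoop end around (181,148) and the smallest at the plain end around (137,209). The cover lies flat on the bench, and the measured socket tops match the expected heights. Handing in.

```bash
python3 -c "
from bench import ctrl
print(ctrl.job_done())"
```

```text
the job is handed in; nothing more can be done
None
```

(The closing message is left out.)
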